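# Fetch the sunken glue stick from the slanted desk pot

### The job

The glue stick has sunk to the bottom of the deep, slanted desk pot. Reach in, draw it out and stand it upright, cap up, wholly on the bare page of the open notebook (the page without the pasted card and the tape roll), then let go. Leave the other loose things where they are.

Things in the scene. Friction and masses are not known exactly. Their poses are not given: they have to be found in the camera images.
- pot: Fixed slanted desk pot: open grey rectangular box on a black foot plate (150 x 98 x 10 mm). Origin under the plate's centre, on the table, z up. The box leans 30 degrees towards the body's -x (which faces roughly the robot's left, +y): deep axis, floor to mouth, (-0.5, 0, 0.866); short side along (0.866, 0, 0.5). Inside 58 mm (short side) x 90 mm (along y) x 110 mm deep; walls 4 mm.
- pot_mouth (a point): Centre of the pot's mouth, in the plane of its rim (lower rim 109 mm, upper rim 142 mm above the table). Axes as those of the pot body (not tilted).
- pot_floor (a point): Centre of the pot's inner floor. Axes as those of the pot body (not tilted).
- glue: Glue stick: plain white cylinder, 26 mm in diameter, 75 mm long, about 35 g, flat ends, paper band round the lower half, cap above. Origin at the centre of its foot, z along it to the cap end. At the start it stands on the pot's inner floor, parallel to the deep axis, its side against the lower (-x) wall near the middle of its width; its top is about 35 mm below the rim.
- notebook: Open pocket notebook, fixed flat on the table, cover 152 x 216 mm, 8 mm thick; spine along its x. Origin under its centre, z up. The page on its +y side is bare; the page on its -y side carries a pasted card and a roll of tape.
- bare_page (a point): Centre of the bare page, on its surface 8 mm above the table. The page measures 148 mm along x and 104 mm along y; axes as those of the notebook.
- tape: Loose roll of clear tape lying flat on the other page, 54 mm in diameter, 19 mm high; origin at the centre of its underside. Leave alone.
- mug: Loose white mug, 80 mm in diameter, 92 mm high; origin at the centre of its underside. Leave alone.
- stapler: Loose black stapler, 135 x 36 x 47 mm, long along x; origin at the centre of its underside. Leave alone.
- mouse: Loose black computer mouse, 100 x 60 x 33 mm; origin at the centre of its underside. Leave alone.
- calculator: Loose grey pocket calculator, 130 x 75 x 16 mm; origin at the centre of its underside. Leave alone.
- pencup: Loose upright dark round pen cup, 76 mm in diameter, 95 mm high, with pens standing up to 160 mm; origin at the centre of its underside. Leave alone.
- sharpener: Small loose metal pencil sharpener, 26 x 16 x 12 mm; origin at the centre of its underside. Leave alone.

How it is judged:
By the outcome, as a careful person would: the job done as asked, in the order asked, and still so for the second after the job is handed in, with the robot touching nothing.
It also fails if it takes over 45 s, if anything falls off the work surface, if the arm or the gripper's body presses on something with over 40 N, if the wrist force passes 120 N, or if a joint passes its speed limit or range.

### The arm

A 6-joint arm with a two-finger parallel gripper is mounted at the origin on the work surface. World frame = base frame: x ahead of the robot, y to its left, z up, the work surface at z = 0. Lengths are in m, angles in rad, forces in N, time in s.
With the tool pointing down it reaches from about 0.35 to 0.775 m from the base axis. Payload 7.3 kg.
Tool frame: the origin (TCP) lies at the very end of the fingers, on their centre line; the grasp point (between the pads) lies 19 mm behind it (robot.pinch_z is the distance from the TCP to the grasp point, in m); z points along the fingers, y is the line along which they close (so a half turn about z gives the same grasp; the last joint's range is limited). The gripper opens to 92 mm and grips with 3 to 60 N. Pads are 19 mm wide; open, the fingers measure 130 mm over their backs; the gripper's body (75 mm by 190 mm) begins 47 mm behind the grasp point.
Start: joints at [1.062, 0.342, 1.524, -0, 1.275, -0.146], TCP at [0.186, 0.491, 0.227] pointing down, gripper open.
Joint ranges: [-2.53, 2.53], [-0.77, 2.02], [0.04, 2.7], [-1, 4.14], [0.28, 2.66], [-3.11, 3.11]. Speed limits (rad/s): [2.57, 2.57, 3.14, 3.14, 3.14, 3.14].

### API

Orientations are given as [roll, pitch, yaw] about the fixed x, y, z axes, in that order (R = Rz(yaw) Ry(pitch) Rx(roll)).
In Python, from cell import robot gives the robot as it stands.
- The arm moves only by the tool move_arm, never from a script. Its argument "motion" is a list of rows, each a list of 6 numbers: the shift along the tool's x, y, z in units of 0.1 m (1.0 is 0.1 m), then the turn, a rotation vector about the tool's x, y, z in units of pi rad (1.0 is pi rad). In form: [[dx, dy, dz, rx, ry, rz], ...]. A call has 1 to 12 rows; each row is the pose to reach, as a shift and turn from the pose commanded when the call began, along the tool's axes at that moment, turning the shorter way round; what a row does not reach only later rows make up. A row lasts 1/8 s, in which the tool goes at most 62.5 mm and 10.7 degrees, less where a joint would pass 70% of its speed; a pose out of reach is approached as far as the arm can. A call with a number of a shift or a turn outside -1 to 1 is refused whole. A call with a gripper value outside its range is refused whole. "fingers" is the opening, from -1 (shut) to 1 (fully open), set as the call begins (left out, the last holds). The fingers move at their own pace and stop on an object; "newtons" is the grip in N (left out, the last holds). Time passes only in rows, so rows that repeat a pose let the fingers close. It gives the time, the measured TCP pose, the force, the opening and the grip force at its end, in the units of the state.
- robot.observe(): the state, without advancing time (a new reading comes with each control period).
- robot.read_camera(name): name is "side" or "top" or "wrist"; returns a dict with "image" (420x560x3 uint8, red, green, blue), "range_z" (420x560 float32, m along the optical axis (not along the pixel's ray), 0 where there is no reading), "vfov" (degrees; the focal length in pixels is half the picture's height over the tangent of half this angle, whatever the lens; pixels are square), "cx", "cy" (the principal point, pixels), "extrinsics" (4x4, takes a point from camera to world coordinates); the wrist camera has in their place "hand_eye" (4x4, takes a point from camera to tool coordinates, whose origin is the TCP and whose axes are the flange's). Camera axes: x right, y up, looking along -z (the intrinsics and any distortion apply to the point x, -y, -z); pixel columns grow to the right and rows downward; lengths in m; the calibration is good to about 2 mm. A picture is of the moment at which its call begins: read the wrist's pose just before it.
- robot.hand_in(): hands the job in; it is judged then, once.
The state is a dict: "time": time; "qpos": joint angles; "qvel": joint speeds; "joint_efforts": joint torques, N m; "tool_pos": TCP position; "tool_rot": TCP orientation; "contact_force": force on the tool from outside, world axes, zero at the start; "torque": the same for the moment, N m; "opening": finger opening in m; "grip_force": force on a finger pad.
Only numpy, scipy, OpenCV 4.12 (cv2) and the standard library are available. Lean on these libraries where they do the work, as an engineer would, in place of code of your own. Each camera call takes 0.05 s, during which the arm holds its last target. There are 200 camera calls.

## Working session

There is one attempt and no reset: what is moved stays moved. The work goes in short steps, Python scripts to look and compute and a tool call to move; the robot and the scene stay as the last step left them, time stands still between calls to the robot, and variables do not carry over. Pictures are saved under pics/ and viewed, at most 10 in all, crops included, and the job is handed in when it is done.

Besides the shell and the picture viewer there is one more tool, called as name(argument=value, ...), one argument or row to a line, values as JSON. move_arm: Moves the arm, as the interface text tells. Shifts and turns lie within -1 to 1; 1 stands for 0.1 m of shift or pi rad of turn. Its arguments: {"type":"object","properties":{"motion":{"type":"array"},"fingers":{"type":"number"},"newtons":{"type":"number"}},"required":["motion"]}

```bash
mkdir -p pics; ls
cat > h.py <<'E'
import numpy as np, cv2
from cell import robot
from scipy.spatial.transform import Rotation as R
def cloud(c,T):
    z=c["range_z"].astype(float); h,w=z.shape
    f=h/2/np.tan(np.radians(c["vfov"])/2)
    u,v=np.meshgrid(np.arange(w),np.arange(h))
    uv=np.stack([u,v],-1).reshape(-1,1,2).astype(float)
    K=np.array([[f,0,c["cx"]],[0,f,c["cy"]],[0,0,1]])
    d=c.get("distortion",c.get("dist"))
    n=cv2.undistortPoints(uv,K,np.array(d,float) if d is not None else np.zeros(5)).reshape(h,w,2)
    P=np.stack([n[...,0]*z,-n[...,1]*z,-z],-1)
    W=P@T[:3,:3].T+T[:3,3]; W[z<=0]=np.nan
    return W
def toolT():
    s=robot.observe();T=np.eye(4);T[:3,:3]=R.from_euler('xyz',s["tool_rot"]).as_matrix();T[:3,3]=s["tool_pos"];return T
def look(n):
    t=toolT(); c=robot.read_camera(n)
    T=np.array(c["extrinsics"]) if "extrinsics" in c else t@np.array(c["hand_eye"])
    return c,cloud(c,T)
E
python3 - <<'E'
from h import *
print(robot.observe(), robot.pinch_z)
for n in("top","side"):
    c,W=look(n); print({k:v for k,v in c.items() if k not in("image","range_z")})
    np.save(n+".npy",W); cv2.imwrite(f"pics/{n}.png",c["image"][...,::-1])
E
```

```text
pics
{'time': 0.0, 'qpos': array([ 1.06200360e+00,  3.42734070e-01,  1.52504772e+00,  2.45966747e-05,
        1.27538464e+00, -1.45964056e-01]), 'qvel': array([ 0.00128633, -0.00017353,  0.00069809, -0.00129735, -0.00184247,
       -0.00097113]), 'joint_efforts': array([ 9.06045370e-04, -4.31230438e+01, -2.44230151e+01,  7.18078692e-02,
        5.57597622e-02, -1.14620548e-04]), 'tool_pos': array([0.18608253, 0.49047042, 0.22602836]), 'tool_rot': array([-3.14003904e+00, -2.52169301e-04,  2.77875660e+00]), 'contact_force': array([ 0.4760842 , -0.00418938,  0.46185418]), 'torque': array([ 0.05174129, -0.01938938,  0.01258599]), 'grip_force': 0.0, 'opening': 0.091366496564286} 0.0188
{'vfov': 42.82588283294329, 'cx': 267.61839202390706, 'cy': 209.48306716507295, 'extrinsics': array([[-0.0051485 ,  0.98246598, -0.18637084,  0.35315604],
       [-0.99996413, -0.00631159, -0.0056479 , -0.00478149],
       [-0.00672516,  0.18633508,  0.98246324,  1.43139098],
       [ 0.        ,  0.        ,  0.        ,  1.        ]])}
{'vfov': 51.50731209512035, 'cx': 274.9697020090661, 'cy': 209.46550732026984, 'extrinsics': array([[ 0.98163285,  0.1117542 , -0.15462194,  0.41724321],
       [-0.18984781,  0.65222236, -0.73386907, -1.00888949],
       [ 0.01883494,  0.74974462,  0.66145918,  1.00099565],
       [ 0.        ,  0.        ,  0.        ,  1.        ]])}
```

View pics/top.png

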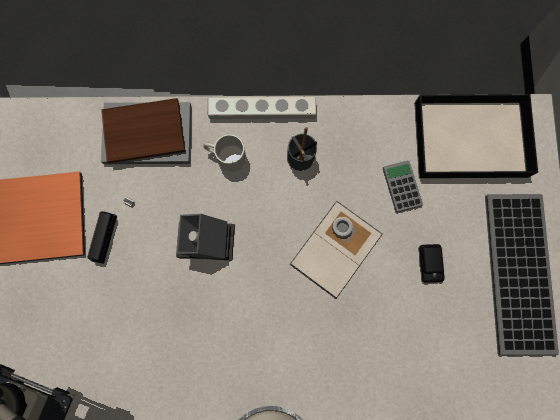

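View pics/side.png

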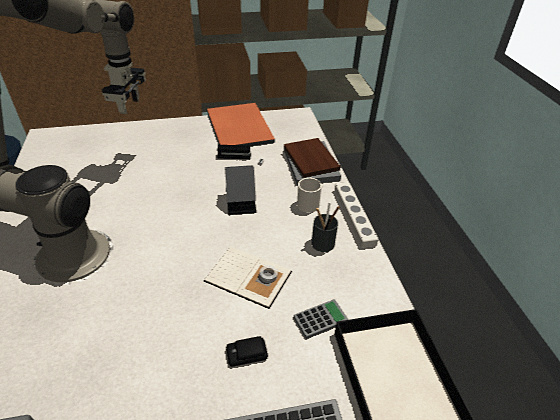

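The top view shows the pot at about (205,237) with its mouth towards the left, the glue's cap at (193,237), and the bare page centred near (320,264). The side view shows only the pot's outer back.

Run:
```python
from h import *
W=np.load("top.npy"); im=cv2.imread("pics/top.png")
for u,v in[(193,237),(320,264),(335,250),(300,60),(250,280)]: print((u,v),W[v,u].round(4))
# notebook page fit
hsv=cv2.cvtColor(im,cv2.COLOR_BGR2HSV)
s=W[200:300,285:385]; m=(s[...,2]>0.0045)&(s[...,2]<0.015)
print("table z",np.nanmedian(W[300:340,200:400,2]), "page z",np.nanmedian(s[m][:,2]))
m=(s[...,2]>0.004)
p=s[m][:,:2].astype(np.float32); r=cv2.minAreaRect(p*1000); print("notebook",r,cv2.boxPoints(r).round())
# pot
s=W[205:270,168:245]; z=s[...,2]
for lo,hi in((0.1,.16),):
    p=s[(z>lo)&(z<hi)]; print(len(p),p.min(0),p.max(0))
# glue patch
g=s.reshape(-1,3)
print(np.round(z[::3,::3]*1000).astype(int))
cv2.imwrite("pics/potcrop.png",cv2.resize(im[205:270,168:245],None,fx=8,fy=8,interpolation=cv2.INTER_CUBIC)[:600])
```

```text
(193, 237) [0.5379 0.1917 0.091 ]
(320, 264) [ 0.4751 -0.1348  0.0079]
(335, 250) [ 0.5125 -0.176   0.0048]
(300, 60) [ 1.4289 -0.137  -0.744 ]
(250, 280) [0.4344 0.0512 0.0006]
table z 0.00036297224742842804 page z 0.008341953660083501
notebook ((516.009521484375, -176.55270385742188), (268.4281311035156, 266.56671142578125), 89.40440368652344) [[ 381. -309.]
 [ 648. -312.]
 [ 651.  -44.]
 [ 384.  -41.]]
804 [0.49051885 0.14041862 0.1000139 ] [0.59233757 0.22930913 0.14626116]
[[                   2                   -3                    4
                    -1                    2                    3
                    -7                    1                   -6
                    -1                   -1                    8
                     1                    0                   -2
                     7                   -2                    3
                     0                   -5                   -7
                    -2                    3                   -1
                    -1                    6]
 [                  -2                   -5         
[... 11174 characters left out ...]
      2                    2
                    -1                    2]
 [                   2                    0                    2
                    -3                   -1                    0
                     0                   -3                   -3
                     2                    1                   -2
                     1                    2                    0
                     2                    2                   -1
                    -4                   -2                    3
                    -1                   -1                   -6
                     7                    1]]<stdin>:16: RuntimeWarning: invalid value encountered in cast
```

View pics/potcrop.png

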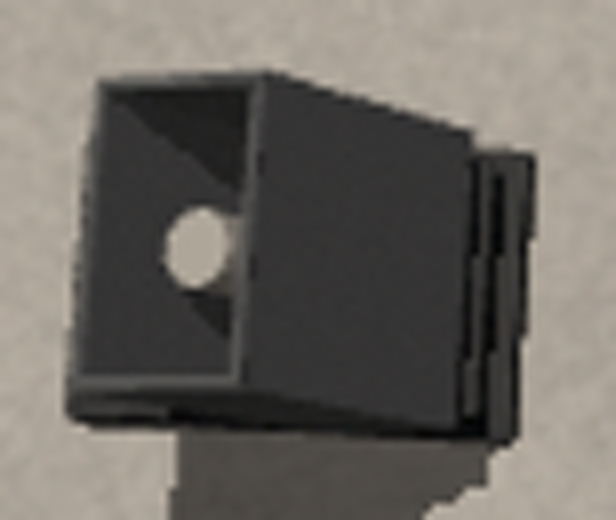

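The crop shows the rim's outer corners at (100,78), (266,72), (240,385), (70,385) and the cap's centre at (198,247), which are usable for fitting the pot. Next I'll fit the pot and the page.

```bash
cat > fit.py <<'E'
from h import *
from scipy.optimize import least_squares
c=robot.read_camera("top")
f=210/np.tan(np.radians(c["vfov"])/2); T=np.array(c["extrinsics"])
def ray(u,v,z):
    d=T[:3,:3]@np.array([(u-c["cx"])/f,-(v-c["cy"])/f,-1]); o=T[:3,3]
    return o+d*(z-o[2])/d[2]
cr=lambda a,b:(168+(a+.5)/8-.5,205+(b+.5)/8-.5)
px=[(98,77,-1,1),(267,71,1,1),(240,386,1,-1),(70,386,-1,-1)]
M=[ray(*cr(a,b),.1255+s*.0165) for a,b,s,t in px]
def mod(p):
    x,y,w=p; X=np.array([np.cos(w),np.sin(w)]);Y=np.array([-X[1],X[0]])
    return [np.array([x,y])+s*.0286*X+t*.049*Y for _,_,s,t in px]
r=least_squares(lambda p:np.concatenate([m-q[:2] for m,q in zip(mod(p),M)]),[.54,.19,-1.57])
x,y,w=r.x; print("mouth",r.x,"resid mm",(r.fun*1000).round(1))
Rp=R.from_euler('z',w).as_matrix(); deep=Rp@[-.5,0,.866]; sh=Rp@[.866,0,.5]; py=Rp[:,1]
mouth=np.array([x,y,.1255]); floor=mouth-.11*deep
top0=floor+.075*deep-.016*sh
q=ray(*cr(198,247),top0[2]); print("glue top model",top0,"ray",q, "offset sh,py mm",(q-top0)[:2]@Rp[:2,0]*1e3,(q-top0)@py*1e3)
gtop=top0+py*((q-top0)@py)
C=[ray(*a,.008)[:2] for a in((314,233),(359,266),(336,297),(291,263))]
print("page c",np.mean(C,0),"sides",[np.linalg.norm(C[i]-C[i-1]).round(3) for i in range(4)])
np.savez("pot.npz",mouth=mouth,deep=deep,sh=sh,py=py,gtop=gtop,page=np.mean(C,0),spine=np.subtract(C[1],C[0]))
print("spine dir",np.degrees(np.arctan2(*(C[1]-C[0])[::-1])))
E
python3 fit.py
```

```text
mouth [ 0.54269933  0.19789553 -1.63772691] resid mm [ 0.1 -0.3  0.7  0.1 -0.4  0.2 -0.4  0. ]
glue top model [0.54245562 0.19425969 0.08719   ] ray [0.54243018 0.19412578 0.08719   ] offset sh,py mm 0.13531274777976687 -0.016424366437212366
page c [ 0.47351236 -0.14779285] sides [np.float64(0.102), np.float64(0.147), np.float64(0.103), np.float64(0.147)]
spine dir -127.18641397271521
```

```bash
cat > plan.py <<'E'
from h import *
from scipy.spatial.transform import Slerp
def steps(T0,p,Rm,n):
    S=Slerp([0,1],R.from_matrix([T0[:3,:3],Rm])); P=T0[:3,3]; q=P; r=S(0)
    for i in range(1,n+1):
        q2=P+(p-P)*i/n; r2=S(i/n)
        print(np.r_[r.inv().apply(q2-q)/.1,(r.inv()*r2).as_rotvec()/np.pi].round(3).tolist()); q,r=q2,r2
d=np.load("pot.npz"); gt,deep,sh,py,page=[d[k] for k in("gtop","deep","sh","py","page")]
Rg=np.stack([np.cross(py,-deep),py,-deep],1)
Rg,_=np.linalg.qr(Rg); Rg*=np.sign(np.sum(Rg*np.stack([np.cross(py,-deep),py,-deep],1),0))
E
python3 - <<'E'
from plan import *
p=gt+.11*deep+.003*sh; print(p, R.from_matrix(Rg).as_euler('xyz'))
steps(toolT(),p,Rg,5)
E
```

```text
[0.54594391 0.24654546 0.18395   ] [3.14159265 0.52361148 1.50386575]
[-0.846, -0.201, 0.085, 0.021, -0.029, 0.079]
[-0.857, 0.021, 0.168, 0.021, -0.029, 0.079]
[-0.806, 0.242, 0.234, 0.021, -0.029, 0.079]
[-0.696, 0.448, 0.279, 0.021, -0.029, 0.079]
[-0.536, 0.621, 0.299, 0.021, -0.029, 0.079]
```

move_arm(
  motion=[
    [-0.42,-0.1,0.04,0.01,-0.015,0.04],
    [-0.846,-0.2,0.085,0.021,-0.029,0.079],
    [-0.846,-0.2,0.085,0.021,-0.029,0.079],
  ],
  fingers=-0.13,
)

```text
time: 0.52
tool_pos: [0.2596, 0.4411, 0.2175]
tool_rot: [-3.086, 0.099, 2.53]
contact_force: [-2.1, 0.5, 0.3]
opening: 0.0665
grip_force: 0.0
```

move_arm(
  motion=[
    [-0.43,0.01,0.08,0.01,-0.015,0.04],
    [-0.857,0.021,0.168,0.021,-0.029,0.079],
    [-0.857,0.021,0.168,0.021,-0.029,0.079],
  ],
)

```text
time: 0.9
tool_pos: [0.3311, 0.3929, 0.2091]
tool_rot: [-3.057, 0.207, 2.288]
contact_force: [-0.3, 0.5, -0.7]
opening: 0.041
grip_force: 0.0
```

move_arm(
  motion=[
    [-0.4,0.12,0.12,0.01,-0.015,0.04],
    [-0.806,0.242,0.234,0.021,-0.029,0.079],
    [-0.806,0.242,0.234,0.021,-0.029,0.079],
  ],
)

```text
time: 1.27
tool_pos: [0.4029, 0.3445, 0.2008]
tool_rot: [-3.056, 0.318, 2.041]
contact_force: [-0.3, 1.0, -0.3]
opening: 0.0394
grip_force: 0.0
```

Run:
```python
from plan import *
s=robot.observe(); print(s["time"],s["qpos"].round(2),s["opening"],s["tool_pos"])
steps(toolT(),gt+.11*deep+.003*sh,Rg,2)
```

```text
1.275 [ 0.73  0.49  1.41 -0.29  1.42  0.34] 0.039424621969537305 [0.40289976 0.34446031 0.20077329]
[-0.696, 0.442, 0.281, 0.022, -0.028, 0.079]
[-0.537, 0.616, 0.3, 0.022, -0.028, 0.079]
```

move_arm(
  motion=[
    [-0.35,0.22,0.14,0.011,-0.014,0.04],
    [-0.696,0.442,0.281,0.022,-0.028,0.079],
    [-0.696,0.442,0.281,0.022,-0.028,0.079],
  ],
)

```text
time: 1.65
tool_pos: [0.4743, 0.2958, 0.1923]
tool_rot: [-3.08, 0.424, 1.783]
contact_force: [-1.1, 0.9, 0.3]
opening: 0.0398
grip_force: 0.0
```

move_arm(
  motion=[
    [-0.27,0.31,0.15,0.011,-0.014,0.04],
    [-0.537,0.616,0.3,0.022,-0.028,0.079],
    [-0.537,0.616,0.3,0.022,-0.028,0.079],
    [-0.537,0.616,0.3,0.022,-0.028,0.079],
    [-0.537,0.616,0.3,0.022,-0.028,0.079],
  ],
)

```text
time: 2.28
tool_pos: [0.5443, 0.2483, 0.1855]
tool_rot: [-3.139, 0.52, 1.51]
contact_force: [-0.5, 0.2, -0.0]
opening: 0.0396
grip_force: 0.0
```

Run:
```python
from plan import *
s=robot.observe(); print(s["time"],s["qpos"].round(2),s["opening"],s["tool_pos"])
steps(toolT(),gt+.11*deep+.003*sh,Rg,1)
c,W=look("wrist"); np.save("wrist.npy",W); cv2.imwrite("pics/wrist1.png",c["image"][...,::-1]); print(np.array(c["hand_eye"]).round(3),c["vfov"])
# where tool axis point at glue top should project
```

```text
2.275 [ 0.52  0.71  1.13 -0.43  1.61  0.63] 0.03964017506471825 [0.54427453 0.24830116 0.18554139]
[-0.006, 0.018, 0.022, 0.0, -0.001, 0.002]
[[-0.001  0.956  0.294  0.08 ]
 [ 1.     0.     0.001  0.001]
 [ 0.001  0.294 -0.956 -0.158]
 [ 0.     0.     0.     1.   ]] 62.32782264998328
```

View pics/wrist1.png

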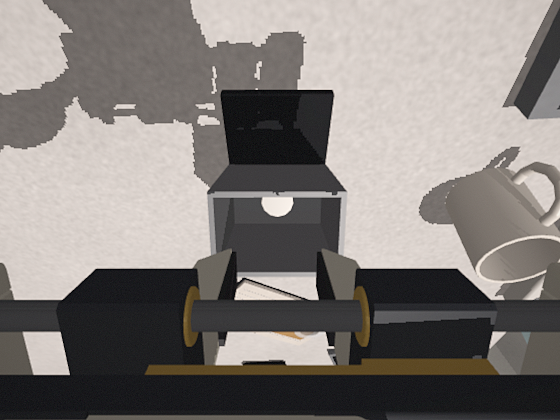

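The wrist picture shows the pot between the fingers, with the rim from (208,192) to (347,192) and down to (345,273), and the glue's cap at (277,204) against the lower wall.

Run:
```python
from plan import *
W=np.load("wrist.npy"); im=cv2.imread("pics/wrist1.png").min(2)
m=np.zeros_like(im,bool); m[190:220,255:300]=im[190:220,255:300]>180
pts=W[m]; pts=pts[~np.isnan(pts[:,0])]
v,u=np.nonzero(m); print(m.sum(),u.min(),u.max(),v.min(),v.max(),u.mean(),v.mean())
md=np.median(pts,0); mn=(np.nanmin(pts,0)+np.nanmax(pts,0))/2
for q in(md,pts.mean(0)): e=q-gt; print(q,"err deep,sh,py mm",[round(1e3*e@a,1) for a in(deep,sh,py)])
mouth=d["mouth"]
loc=np.stack([(W-mouth)@a for a in(deep,sh,py)],-1)*1000
for (u,v) in[(212,230),(343,230),(215,200),(340,200),(277,193),(230,190),(320,190),(240,273),(310,273)]:
    b=loc[v-1:v+2,u-1:u+2].reshape(-1,3); print((u,v),np.nanmedian(b,0).round(1))
```

```text
515 262 298 193 216 277.104854368932 204.85825242718445
[0.54219528 0.19322239 0.08858893] err deep,sh,py mm [np.float64(0.7), np.float64(1.6), np.float64(-0.2)]
[0.54223862 0.19488313 0.08999524] err deep,sh,py mm [np.float64(2.7), np.float64(0.9), np.float64(-0.2)]
(212, 230) [  0.1  -5.5 -47.2]
(343, 230) [ 0.4 -6.3 47.3]
(215, 200) [ -8.1 -25.6 -45.4]
(340, 200) [ -3.9 -27.3  44.6]
(277, 193) [  0.3 -33.3  -0.5]
(230, 190) [ -4.9 -34.1 -34. ]
(320, 190) [ -4.7 -34.3  30.1]
(240, 273) [  0.1  28.7 -27.9]
(310, 273) [ 0.1 28.5 24.6]
```

Run:
```python
from plan import *
steps(toolT(),gt+.05*deep+.003*sh,Rg,1)
print(robot.observe()["qvel"].round(3))
```

```text
[-0.007, 0.016, 0.621, 0.0, -0.001, 0.001]
[-0.007  0.002 -0.007 -0.004  0.002  0.005]
```

move_arm(
  motion=[
    [0,0.01,0.3,0,0,0],
    [0,0.01,0.6,0,-0.001,0.001],
    [0,0.01,0.6,0,-0.001,0.001],
    [0,0.01,0.6,0,-0.001,0.001],
  ],
)

```text
time: 2.82
tool_pos: [0.5447, 0.218, 0.1342]
tool_rot: [3.14, 0.523, 1.503]
contact_force: [0.1, 1.3, 1.4]
opening: 0.04
grip_force: 0.0
```

Run:
```python
from plan import *
steps(toolT(),gt-.025*deep+.003*sh,Rg,1)
```

```text
[-0.002, -0.008, 0.776, 0.0, -0.0, -0.0]
```

move_arm(
  motion=[
    [0,0,0.15,0,0,0],
    [0,0,0.3,0,0,0],
    [0,-0.01,0.45,0,0,0],
    [0,-0.01,0.45,0,0,0],
  ],
)

```text
time: 3.32
tool_pos: [0.5409, 0.1935, 0.0924]
tool_rot: [-3.137, 0.526, 1.504]
contact_force: [-0.4, 0.1, 0.3]
opening: 0.04
grip_force: 0.0
```

move_arm(
  motion=[
    [0,0,0.1,0,0,0],
    [0,0,0.2,0,0,0],
    [0,0,0.3,0,0,0],
    [0,0,0.3,0,0,0],
    [0,0,0.3,0,0,0],
  ],
)

```text
time: 3.95
tool_pos: [0.5408, 0.1796, 0.0679]
tool_rot: [-3.141, 0.525, 1.503]
contact_force: [-0.7, -0.8, -0.5]
opening: 0.0398
grip_force: 0.0
```

Run:
```python
from plan import *
steps(toolT(),gt-.025*deep+.003*sh,Rg,1)
```

```text
[0.001, 0.007, 0.009, -0.0, 0.0, -0.0]
```

move_arm(
  motion=[
    [0,0.007,0,0,0,0],
    [0,0.007,0,0,0,0],
    [0,0.007,0,0,0,0],
    [0,0.007,0,0,0,0],
    [0,0.007,0,0,0,0],
  ],
  fingers=-1,
  newtons=15,
)

```text
time: 4.58
tool_pos: [0.5415, 0.1796, 0.0679]
tool_rot: [-3.141, 0.524, 1.503]
contact_force: [0.1, 0.1, 0.6]
opening: 0.0257
grip_force: 15.0
```

Gripped at 26 mm. Now draw it out along the deep axis.

move_arm(
  motion=[
    [-0.01,0,-0.15,0,0,0],
    [-0.02,0,-0.4,0,0,0],
    [-0.02,0,-0.7,0,0,0],
    [-0.02,0,-1.0,0,0,0],
    [-0.02,0,-1.0,0,0,0],
  ],
)

```text
time: 5.2
tool_pos: [0.5458, 0.2294, 0.1579]
tool_rot: [3.137, 0.522, 1.502]
contact_force: [-0.9, -0.7, -1.0]
opening: 0.0257
grip_force: 15.0
```

move_arm(
  motion=[
    [0,0,-0.3,0,0,0],
    [0,0,-0.6,0,0,0],
    [0,0,-0.6,0,0,0],
    [0,0,-0.6,0,0,0],
  ],
)

```text
time: 5.7
tool_pos: [0.5464, 0.2568, 0.2056]
tool_rot: [-3.138, 0.526, 1.504]
contact_force: [-0.2, -1.1, -1.0]
opening: 0.0255
grip_force: 15.0
```

Run:
```python
from plan import *
s=robot.observe(); print(s["time"],s["qpos"].round(2),s["opening"],s["grip_force"],s["tool_pos"])
c,W=look("wrist"); np.save("wrist.npy",W); cv2.imwrite("pics/wrist2.png",c["image"][...,::-1])
z=-np.array([0,0,1.]); yw=1.5038-.34
Rd=R.from_euler('xyz',[np.pi,0,yw]).as_matrix()
T=toolT()
print("up"); steps(T,T[:3,3]+[0,-0.0,.04],Rd,2)
T2=np.eye(4);T2[:3,:3]=Rd;T2[:3,3]=T[:3,3]+[0,0,.04]
print("over"); steps(T2,np.r_[page,.13],Rd,5)
```

```text
5.7 [ 0.53  0.71  1.07 -0.43  1.67  0.62] 0.025525637303693685 14.975814074277878 [0.54636665 0.25683606 0.20563056]
up
[-0.1, -0.001, -0.173, 0.014, 0.083, 0.053]
[-0.052, 0.004, -0.193, 0.014, 0.083, 0.053]
over
[-0.801, 0.186, 0.231, 0.0, 0.0, 0.0]
[-0.801, 0.186, 0.231, 0.0, 0.0, 0.0]
[-0.801, 0.186, 0.231, 0.0, 0.0, 0.0]
[-0.801, 0.186, 0.231, 0.0, 0.0, 0.0]
[-0.801, 0.186, 0.231, 0.0, 0.0, 0.0]
```

View pics/wrist2.png

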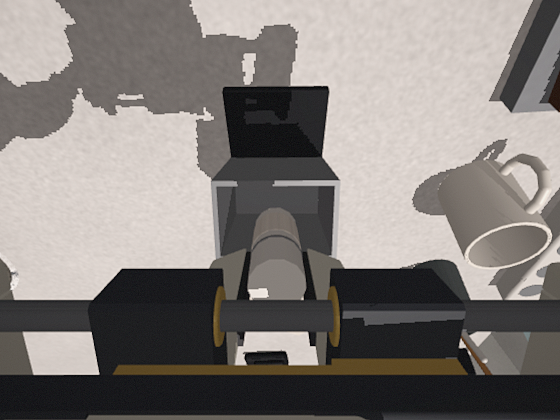

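Wrist view: the glue stick is held between the fingers, its body from (275,210) to (277,295), clear of the rim. I'll turn it upright and carry it over.

move_arm(
  motion=[
    [-0.05,0,-0.09,0.007,0.042,0.027],
    [-0.1,0,-0.173,0.014,0.083,0.053],
    [-0.1,0,-0.173,0.014,0.083,0.053],
  ],
)

```text
time: 6.12
tool_pos: [0.5474, 0.2555, 0.2282]
tool_rot: [3.117, 0.261, 1.323]
contact_force: [0.3, -0.5, -0.3]
opening: 0.0254
grip_force: 15.0
```

move_arm(
  motion=[
    [-0.03,0,-0.1,0.007,0.042,0.027],
    [-0.052,0.004,-0.193,0.014,0.083,0.053],
    [-0.052,0.004,-0.193,0.014,0.083,0.053],
  ],
)

```text
time: 6.5
tool_pos: [0.5465, 0.2562, 0.2469]
tool_rot: [3.141, 0.001, 1.162]
contact_force: [0.1, 0.6, -0.2]
opening: 0.0254
grip_force: 15.0
```

move_arm(
  motion=[
    [-0.3,0.07,0,0,0,0],
    [-0.6,0.14,0.05,0,0,0],
    [-0.9,0.2,0.1,0,0,0],
  ],
)

```text
time: 6.88
tool_pos: [0.5285, 0.1669, 0.235]
tool_rot: [-3.139, 0.004, 1.167]
contact_force: [-0.1, 0.9, -0.1]
opening: 0.0255
grip_force: 15.0
```

move_arm(
  motion=[
    [-0.4,0.1,0.1,0,0,0],
    [-0.8,0.19,0.2,0,0,0],
    [-0.9,0.2,0.25,0,0,0],
  ],
)

```text
time: 7.25
tool_pos: [0.5109, 0.0755, 0.2099]
tool_rot: [-3.138, 0.003, 1.164]
contact_force: [-0.1, 0.9, -0.3]
opening: 0.0258
grip_force: 15.0
```

move_arm(
  motion=[
    [-0.4,0.1,0.1,0,0,0],
    [-0.8,0.19,0.2,0,0,0],
    [-0.9,0.2,0.25,0,0,0],
    [-0.9,0.2,0.25,0,0,0],
  ],
)

```text
time: 7.75
tool_pos: [0.4945, -0.0131, 0.186]
tool_rot: [-3.14, -0.001, 1.163]
contact_force: [1.5, 0.7, -0.3]
opening: 0.0259
grip_force: 15.0
```

Run:
```python
from plan import *
s=robot.observe(); print(s["time"],s["qpos"].round(2),s["opening"],s["grip_force"],s["tool_pos"],s["tool_rot"])
Rd=R.from_euler('xyz',[np.pi,0,1.164]).as_matrix()
steps(toolT(),np.r_[page,.11],Rd,2)
```

```text
7.75 [-0.18  0.33  1.67  0.    1.15  0.22] 0.025919004475633053 14.975726455450058 [ 0.4945352  -0.01309744  0.18603246] [-3.13984120e+00 -1.16847009e-03  1.16279301e+00]
[-0.66, 0.171, 0.379, -0.0, -0.0, -0.0]
[-0.66, 0.171, 0.38, -0.0, -0.0, -0.0]
```

move_arm(
  motion=[
    [-0.33,0.08,0.1,0,0,0],
    [-0.66,0.17,0.25,0,0,0],
    [-0.66,0.17,0.38,0,0,0],
  ],
)

```text
time: 8.12
tool_pos: [0.4846, -0.0812, 0.1483]
tool_rot: [3.141, -0.002, 1.162]
contact_force: [0.2, -0.4, -0.5]
opening: 0.0254
grip_force: 15.0
```

move_arm(
  motion=[
    [-0.33,0.08,0.19,0,0,0],
    [-0.66,0.17,0.38,0,0,0],
    [-0.66,0.17,0.38,0,0,0],
    [-0.66,0.17,0.38,0,0,0],
  ],
)

```text
time: 8.62
tool_pos: [0.4741, -0.1469, 0.1107]
tool_rot: [3.141, -0.002, 1.163]
contact_force: [-0.1, -0.5, -0.3]
opening: 0.0257
grip_force: 15.0
```

Run:
```python
from plan import *
T=toolT(); print(T[:3,3],page)
c,W=look("side"); im=c["image"][...,::-1]
c2,W2=look("wrist")
Ti=np.linalg.inv(np.array(c["extrinsics"])); q=Ti@np.r_[page,.08,1]
f=210/np.tan(np.radians(c["vfov"])/2); u=int(c["cx"]+f*q[0]/-q[2]); v=int(c["cy"]-f*q[1]/-q[2]); print(u,v)
a=cv2.resize(im[v-50:v+50,u-50:u+50],(400,400),interpolation=cv2.INTER_CUBIC)
b=cv2.resize(c2["image"][...,::-1],(400,300))
o=np.zeros((400,800,3),np.uint8);o[:,:400]=a;o[:300,400:]=b;cv2.imwrite("pics/pre.png",o)
np.save("side2.npy",W)
# glue points in world near tool below TCP from the wrist cam and side
for n,w in(("side",W),("wrist",W2)):
    L=(w-T[:3,3])@T[:3,:3]; m=(np.abs(L[...,:2])<.025).all(-1)&(L[...,2]>.004)&(w[...,2]>.02)
    p=L[m]*1000; print(n,len(p))
    for lo in range(5,65,8):
        k=p[(p[:,2]>=lo)&(p[:,2]<lo+8)]
        if len(k)>4: print(lo,len(k),np.median(k,0).round(1),k.min(0).round(0),k.max(0).round(0))
```

```text
[ 0.47412655 -0.14685079  0.11071057] [ 0.47351236 -0.14779285]
231 252
side 91
5 17 [-7.1 -0.7 10.6] [-11. -11.   7.] [ 1. 12. 13.]
13 14 [-5.3  4.1 17.3] [-10. -10.  13.] [ 4. 10. 20.]
21 18 [-4.9  2.2 25.4] [-12. -12.  21.] [ 2. 11. 28.]
29 16 [-6.2 -1.1 31.9] [-12. -13.  29.] [ 3. 11. 36.]
37 15 [-5.2  3.  41.5] [-8. -9. 38.] [ 4. 10. 45.]
45 9 [-5.9 -3.2 47.8] [ -7. -10.  46.] [ 1. 10. 51.]
wrist 1106
5 296 [15.8  0.4  9.4] [  7. -12.   5.] [18. 14. 13.]
13 222 [16.1  0.4 16.9] [  8. -12.  13.] [18. 14. 21.]
21 197 [16.2  0.9 24.9] [  7. -12.  21.] [18. 13. 29.]
29 179 [16.1  0.3 32.8] [  7. -12.  29.] [18. 13. 37.]
37 113 [15.9 -0.3 41.5] [  7. -11.  37.] [18. 14. 45.]
45 75 [15.7  1.5 46.9] [  9. -12.  45.] [17. 13. 51.]
```

View pics/pre.png

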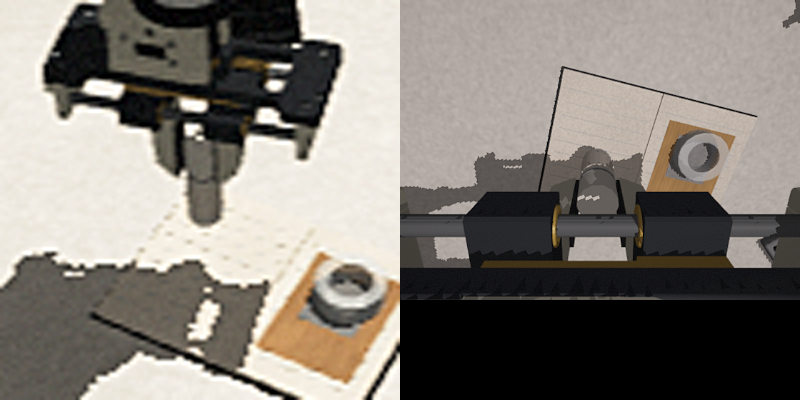

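The side crop shows the stick hanging vertical above the bare page and the wrist crop agrees. Its foot is 50 mm below the TCP, so contact should come at TCP z of about 0.058.

move_arm(
  motion=[
    [0,0,0.2,0,0,0],
    [0,0,0.38,0,0,0],
    [0,0,0.48,0,0,0],
    [0,0,0.48,0,0,0],
    [0,0,0.48,0,0,0],
  ],
)

```text
time: 9.35
tool_pos: [0.4741, -0.1482, 0.0632]
tool_rot: [3.14, -0.002, 1.162]
contact_force: [-0.2, 0.8, 0.1]
opening: 0.0254
grip_force: 15.0
```

move_arm(
  motion=[
    [0,0,0.01,0,0,0],
    [0,0,0.02,0,0,0],
    [0,0,0.03,0,0,0],
    [0,0,0.03,0,0,0],
  ],
)

```text
time: 9.85
tool_pos: [0.4735, -0.1482, 0.0595]
tool_rot: [3.141, -0.002, 1.162]
contact_force: [-0.7, -0.5, -0.7]
opening: 0.0255
grip_force: 15.0
```

move_arm(
  motion=[
    [0,0,0.005,0,0,0],
    [0,0,0.01,0,0,0],
    [0,0,0.01,0,0,0],
    [0,0,0.01,0,0,0],
  ],
)

```text
time: 10.35
tool_pos: [0.4735, -0.1481, 0.0585]
tool_rot: [3.141, -0.002, 1.162]
contact_force: [0.4, 0.0, -0.2]
opening: 0.0252
grip_force: 15.0
```

move_arm(
  motion=[
    [0,0,0.005,0,0,0],
    [0,0,0.01,0,0,0],
    [0,0,0.01,0,0,0],
    [0,0,0.01,0,0,0],
  ],
)

```text
time: 10.85
tool_pos: [0.4737, -0.1482, 0.0583]
tool_rot: [3.141, -0.002, 1.162]
contact_force: [-2.9, 1.2, 7.7]
opening: 0.0253
grip_force: 15.0
```

Contact. Ease off slightly, then open and rise.

move_arm(
  motion=[
    [0,0,-0.007,0,0,0],
    [0,0,-0.007,0,0,0],
  ],
)

```text
time: 11.1
tool_pos: [0.4736, -0.1482, 0.0584]
tool_rot: [3.141, -0.002, 1.162]
contact_force: [-0.7, 1.5, 2.6]
opening: 0.0257
grip_force: 15.0
```

move_arm(
  motion=[
    [0,0,0,0,0,0],
    [0,0,0,0,0,0],
    [0,0,0,0,0,0],
    [0,0,0,0,0,0],
  ],
  fingers=0.1,
)

```text
time: 11.6
tool_pos: [0.4735, -0.1481, 0.0582]
tool_rot: [3.141, -0.002, 1.162]
contact_force: [-0.3, 0.6, -0.2]
opening: 0.0504
grip_force: 0.0
```

move_arm(
  motion=[
    [0,0,-0.15,0,0,0],
    [0,0,-0.3,0,0,0],
    [0,0,-0.6,0,0,0],
    [0,0,-1,0,0,0],
    [0,0,-1,0,0,0],
  ],
)

```text
time: 12.22
tool_pos: [0.4753, -0.1492, 0.1623]
tool_rot: [3.133, -0.002, 1.162]
contact_force: [-0.1, 0.5, -0.0]
opening: 0.0503
grip_force: 0.0
```

move_arm(
  motion=[
    [0.5,0,-0.3,0,0,0],
    [1,0,-0.3,0,0,0],
    [1,0,-0.3,0,0,0],
  ],
)

```text
time: 12.6
tool_pos: [0.5136, -0.054, 0.1886]
tool_rot: [3.141, -0.003, 1.166]
contact_force: [-0.4, -0.3, -0.3]
opening: 0.0507
grip_force: 0.0
```

Run:
```python
from plan import *
c,W=look("top"); c2,W2=look("side"); np.save("t2.npy",W)
a=cv2.resize(c["image"][180:320,270:410,::-1],(400,400),interpolation=cv2.INTER_CUBIC)
b=cv2.resize(c2["image"][190:330,170:310,::-1],(400,400),interpolation=cv2.INTER_CUBIC)
cv2.imwrite("pics/end.png",np.hstack([a,b]))
for n,w in(("top",W),("side",W2)):
    m=(np.linalg.norm(w[...,:2]-page,axis=-1)<.05)&(w[...,2]>.025)&(w[...,2]<.12); p=w[m]; print(n,len(p),np.median(p,0),p[:,2].max())
    k=p[p[:,2]>.077]; print(k.mean(0),k.min(0),k.max(0))
print(robot.observe()["time"],page)
```

```text
top 44 [ 0.47324141 -0.14936139  0.08397097] 0.0913193699741488
[ 0.47422345 -0.14943263  0.0841323 ] [ 0.46338586 -0.15606152  0.07787342] [ 0.48595953 -0.14254354  0.09131937]
side 166 [ 0.47314168 -0.15222523  0.06440952] 0.08594429011141469
[ 0.47383182 -0.14563873  0.08250004] [ 0.46160196 -0.15793974  0.07745604] [ 0.48546924 -0.13249197  0.08594429]
12.7 [ 0.47351236 -0.14779285]
```

View pics/end.png

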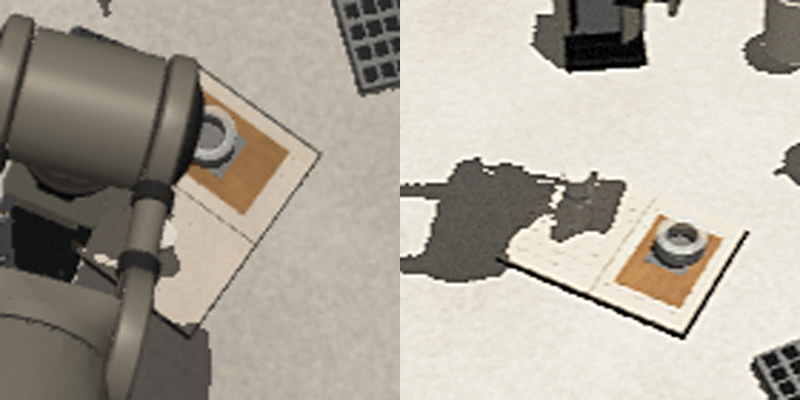

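The picture is partly blocked by the arm and the white stick blends with the page. The depth from both cameras puts its top at z ≈ 0.083 (8 + 75 mm), centred on the bare page, so it is upright. The tape has not moved.

```bash
python3 -c "
from cell import robot
print(robot.hand_in())"
```

```text
the job is handed in; nothing more can be done
None
```

The glue stick is out of the pot and standing upright, cap up, at the centre of the bare page; I let go, moved the arm clear, touched nothing else and handed the job in at about 13 s.

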